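# Load the watch carrier into the bench tester and start it

### The job

Take the blue carrier that holds the two watches and slide it into the tester's bay, between the rails, until it is fully home and the red spring catch has clicked back behind it. Then swing the tester's red-knobbed lever all the way over to start the test, let go, and leave the empty carrier, the loupe, the screwdriver and the jar where they are.

Things in the scene. Friction and masses are not known exactly. Their poses are not given: they have to be found in the camera images.
- loaded_mid (a point): Centre, 30 mm above the underside, of the blue carrier with two steel watches, flat on the bench. 0.35 kg. Flange 120 long (x) x 70 wide (y) x 10 mm; on it a block 120 x 44, top 22 mm above the underside; on that a black grip rib (see loaded_rib). Watches 32 mm across, tops at 31 mm, 41 mm either side of the middle along x. z up. Either end may go first.
- loaded_rib (a point): Grip point of the loaded carrier, 14 mm straight above loaded_mid (44 mm above the underside), same axes: centre of the free part of the upright black rib, 36 long (x), 12 thick (y), reaching from 22 to 60 mm above the underside. Take it from above, fingers closing along y.
- empty_mid (a point): Centre (30 mm above the underside) of the empty carrier: same shape and colour as the loaded one but with two flat black pads in place of watches. Bystander, leave it alone. Which of the two carriers lies nearer to the robot varies.
- bay_home (a point): Fixed point of the tester where the carrier's centre (loaded_mid) is when fully home, 38 mm above the bench. x points level along the way in, from open mouth to end stop; y across, z up. The bay's floor plate is 8 mm above the bench; the end stop is 61 mm past this point (1 mm play). Past it stands a white housing 64 long, 150 wide, 45 mm tall, with the lever on top.
- bay_rails (a point): Where the rails begin: on the floor, middle line, 45 mm before bay_home; same axes. From here to the end stop: side walls 37 mm off the middle (2 mm free each side of the flange) with dark lips over the flange, undersides 13 mm above the floor (3 mm free), 50 mm apart, tops at 27 mm above the bench, upturned ends 30 mm. The carrier cannot go in from above, only slide in along x at floor height.
- bay_mouth (a point): Middle of the floor plate's open outer edge (8 mm above the bench), 120 mm before bay_home; same axes. A carrier with its leading edge here has its centre 180 mm before bay_home. The +y side wall (top 27 mm above the bench) begins here, flared outward for 25 mm, then straight to the rails; on the -y side is the red catch.
- pawl_tip (a point): Free end of the red spring catch: arm 50 long, 6 thick, 14 tall (11 to 25 mm above the bench) on an upright pin by the mouth (112 mm before bay_home, 42 mm to -y), slanting inward so its end stands 9 mm into the flange's path, 64 mm before bay_home. The entering carrier pushes it aside (3 to 6 N); it springs back behind the tail about 2.5 mm before the end stop, and locks.
- pawl (a joint): Angle of the red catch: 0 = sprung in (at rest), about 0.2 when the carrier holds it aside, spring-loaded towards 0, limit 0.5 rad.
- lever_tip (a point): Centre of the red ball (26 mm across) on the tester's lever: a 10 mm steel rod, 70 mm from pivot to ball centre. Pivot 67 mm above the bench, 95 mm past bay_home along x and 18 mm to -y. It swings in the upright plane across the bay: at joint 0 it leans 0.5 rad to bay_home's +y (robot's side); swing it over to lean 0.5 rad to -y.
- lever (a joint): Lever angle: 0 = leaning fully to bay_home's +y (off), 1.0 rad = leaning fully to -y against its stop (started). It stays where it is left; about 1 N on the ball moves it. It starts between 0 and 0.2.
- loupe: Green watchmaker's eyeglass, 38 mm across, 40 mm tall, upright on the bench; origin under its middle. Bystander.
- driver: Screwdriver with yellow handle lying on the bench, 140 mm long, 26 mm thick; origin under its middle, x towards the blade. Bystander.
- jar: Amber glass jar with black cap, 50 mm across, 55 mm tall, upright on the bench; origin under its middle. Bystander.
There are look-alikes about, which are no part of the job. What is shaped like the part that bears loaded_mid but turquoise is not meant.

How it is judged:
By the outcome, as a careful person would: the job done as asked, in the order asked, and still so for the second after the job is handed in, with the robot touching nothing.
It also fails if it takes over 56 s, if anything falls off the work surface, if the arm or the gripper's body presses on something with over 40 N, if the wrist force passes 120 N, or if a joint passes its speed limit or range.

### The arm

A 7-joint arm with a two-finger parallel gripper is mounted at the origin on the work surface. World frame = base frame: x ahead of the robot, y to its left, z up, the work surface at z = 0. Lengths are in m, angles in degrees, forces in N, time in s.
With the tool pointing down it reaches from about 0.4 to 0.85 m from the base axis. Payload 4.4 kg.
Tool frame: the origin (TCP) lies midway between the tips of the shut fingers; the grasp point (between the pads) lies bot.grip_depth behind it (bot.grip_depth is the distance from the TCP to the grasp point, in m); z points along the fingers, y is the line along which they close (so a half turn about z gives the same grasp; the last joint's range is limited). The gripper opens to 94 mm and grips with 3 to 60 N. Pads are 16 mm wide; open, the fingers measure 119 mm over their backs; the gripper's body (75 mm by 177 mm) begins 78 mm behind the grasp point.
Start: joints at [-70.577, 36.005, 2.206, 86.941, -1.547, 57.084, -1.146], TCP at [0.256, 0.597, 0.205] pointing down, gripper open.
Joint ranges: [-175.42, 175.42], [-21.48, 121.26], [-71.46, 75.88], [10.55, 141.38], [-63.04, 243.04], [13.31, 113.54], [-168.57, 168.57]. Speed limits (degrees/s): [147.25, 147.25, 180, 180, 180, 180, 180].

### API

Orientations are given as a 3x3 rotation matrix whose columns are the frame's x, y, z axes.
In Python, from plant import bot, optics gives the robot as it stands.
- The arm moves only by the shell command python3 -m jog 'ROWS' [FORCE]. ROWS is JSON, a list of rows, each an object of numbers: "grip": the finger opening in cm, from 0 to 9.4; "dx", "dy", "dz": the shift along the tool's x, y, z in cm; "twist": the turn about the tool's z in degrees. A call has exactly 10 rows; each row shifts and turns the commanded pose from where the row before left it, along the tool's axes as they then stand; what a row does not reach is not made up. A row lasts 1/8 s, in which the tool goes at most 62.5 mm and 10.7 degrees, less where a joint would pass 70% of its speed; a pose out of reach is approached as far as the arm can. A call is refused whole if a number of a shift passes 6.25 or a number of a turn 10.7, either way. A call with a gripper value outside its range is refused whole. The fingers move at their own pace and stop on an object; FORCE is the grip in N (left out, the last holds). Time passes only in rows, so rows that do not move let the fingers close, or fill a call up. It gives the time, the measured TCP pose, the force, the opening and the grip force at its end, in the units of the state.
- bot.state(): the state, without advancing time (a new reading comes with each control period).
- optics.read_camera(name): name is "scene" or "top" or "wrist"; returns a dict with "img" (400x640x3 uint8, red, green, blue), "fov_y" (degrees; the focal length in pixels is half the picture's height over the tangent of half this angle, whatever the lens; pixels are square), "cx", "cy" (the principal point, pixels), "world_to_cam" (4x4, takes a point from world to camera coordinates); the wrist camera has in their place "tool_from_camera" (4x4, takes a point from camera to tool coordinates, whose origin is the TCP and whose axes are the flange's). Camera axes: x right, y down, z forward; pixel columns grow to the right and rows downward; lengths in m; the calibration is good to about 2 mm. A picture is of the moment at which its call begins: read the wrist's pose just before it. There is no depth.
- bot.sign_off(): hands the job in; it is judged then, once.
The state is a dict: "time": time; "joint_pos": joint angles; "qvel": joint speeds; "joint_torque": joint torques, N m; "ee_pos": TCP position; "eef_rot": TCP orientation; "wrist_force": force on the tool from outside, world axes, zero at the start; "wrist_torque": the same for the moment, N m; "grip_width": opening from 0.0 (shut) to 1.0 (fully open); "grip_force": force on a finger pad.
Only numpy, scipy, OpenCV 4.12 (cv2) and the standard library are available. Lean on these libraries where they do the work, as an engineer would, in place of code of your own. Each camera call takes 0.05 s, during which the arm holds its last target. There are 200 camera calls.

## Working session

There is one attempt and no reset: what is moved stays moved. The work goes in short steps, Python scripts to look and compute and a shell command to move; the robot and the scene stay as the last step left them, time stands still between calls to the robot, and variables do not carry over. Pictures are saved under pics/ and viewed, at most 12 in all, crops included, and the job is handed in when it is done.

```bash
mkdir -p pics; python3 - <<'E'
from plant import bot, optics
import cv2,numpy as np
s=bot.state();print({k:np.round(s[k],3).tolist() for k in ('time','ee_pos','eef_rot','grip_width')},bot.grip_depth)
for n in('scene','top'):
    c=optics.read_camera(n);cv2.imwrite(f'pics/{n}0.png',c['img'][:,:,::-1]);print(n,c['fov_y'],c['cx'],c['cy'],np.round(c['world_to_cam'],3).tolist())
E
```

```text
{'time': 0.0, 'ee_pos': [0.256, 0.597, 0.205], 'eef_rot': [[-0.919, 0.394, -0.001], [0.394, 0.919, -0.002], [-0.0, -0.002, -1.0]], 'grip_width': 0.999} 0.0188
scene 55.67017230816665 318.508122988311 201.05929346798894 [[-0.86, 0.51, 0.013, 0.538], [0.303, 0.53, -0.792, -0.05], [-0.411, -0.677, -0.61, 1.212], [0.0, 0.0, 0.0, 1.0]]
top 50.99141542704476 317.7486402918718 204.44453841180012 [[-0.028, -0.999, 0.018, -0.063], [-0.985, 0.025, -0.171, 0.582], [0.17, -0.023, -0.985, 1.221], [0.0, 0.0, 0.0, 1.0]]
```

View pics/top0.png

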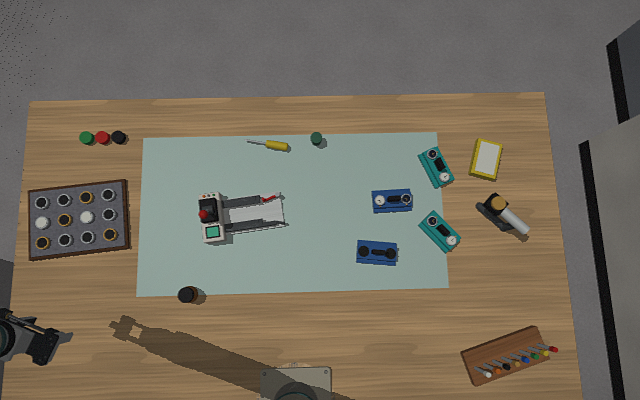

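View pics/scene0.png

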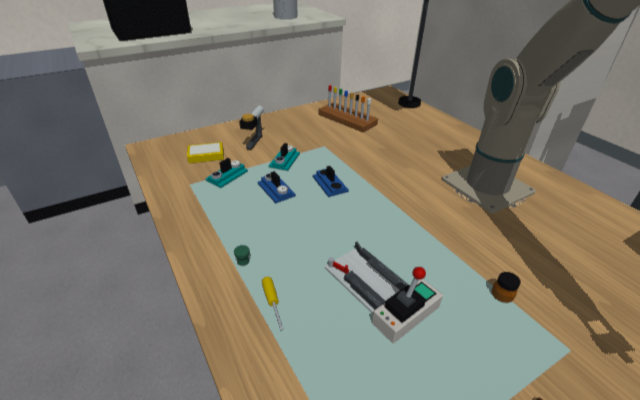

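The top view shows the loaded carrier at about (392,200), with steel watches at its ends, and the empty one at (377,252). The tester runs from its mouth at about (285,210) to its housing at (210,217), with the red knob at (203,214). I'll make coarse measurements from this view.

```bash
cat > h.py <<'E'
from plant import bot, optics
import cv2,numpy as np
def cam(n):
    s=bot.state();c=optics.read_camera(n);h,w=c['img'].shape[:2]
    f=h/2/np.tan(np.radians(c['fov_y']/2))
    if n=='wrist':
        T=np.eye(4);T[:3,:3]=s['eef_rot'];T[:3,3]=s['ee_pos'];M=T@c['tool_from_camera']
    else: M=np.linalg.inv(c['world_to_cam'])
    return dict(img=c['img'],f=f,cx=c['cx'],cy=c['cy'],M=M)
def ray(c,u,v,z):
    d=c['M'][:3,:3]@np.array([(u-c['cx'])/c['f'],(v-c['cy'])/c['f'],1]);o=c['M'][:3,3]
    return o+d*(z-o[2])/d[2]
def proj(c,p):
    q=np.linalg.inv(c['M'])@np.append(p,1);return np.array([c['cx'],c['cy']])+c['f']*q[:2]/q[2]
def blobs(c,lo,hi,amin=30):
    m=cv2.inRange(cv2.cvtColor(c['img'],cv2.COLOR_RGB2HSV),np.array(lo),np.array(hi))
    return [k for k in cv2.findContours(m,cv2.RETR_EXTERNAL,cv2.CHAIN_APPROX_NONE)[0] if cv2.contourArea(k)>amin]
def save(c,name,crop=None,s=1):
    im=c['img'][:,:,::-1]
    if crop: im=im[crop[1]:crop[3],crop[0]:crop[2]]
    cv2.imwrite('pics/'+name,cv2.resize(im,None,fx=s,fy=s,interpolation=cv2.INTER_CUBIC))
E
python3 - <<'E'
from h import *
c=cam('top')
for k in blobs(c,(105,120,50),(125,255,255)):
    r=cv2.minAreaRect(k);b=cv2.boxPoints(r)
    W=np.array([ray(c,*p,.01)[:2] for p in b]);print('blue',np.round(r[0]),np.round(W.mean(0),3),np.round(W,3).tolist())
for n,(u,v),z in[('knob',(203,214),.125),('mouthL',(285,195),.008),('mouthR',(288,228),.027),('loupe',(316,138),.04),('driver',(275,145),.02),('jar',(187,295),.055)]: print(n,np.round(ray(c,u,v,z),3))
save(c,'crop1.png',(180,120,440,300),3)
w=cam('wrist');print(np.round(optics.read_camera('wrist')['tool_from_camera'],3),w['f'])
E
```

```text
blue [376. 252.] [ 0.433 -0.256] [[0.405, -0.192], [0.474, -0.201], [0.461, -0.321], [0.392, -0.31]]
blue [392. 200.] [ 0.595 -0.313] [[0.627, -0.251], [0.632, -0.374], [0.562, -0.373], [0.557, -0.252]]
knob [0.548 0.248 0.125]
mouthL [0.62  0.022 0.008]
mouthR [0.513 0.014 0.027]
loupe [ 0.794 -0.08   0.04 ]
driver [0.78  0.051 0.02 ]
jar [0.322 0.307 0.055]
[[-0.001 -0.96  -0.279  0.082]
 [ 1.    -0.001 -0.001  0.   ]
 [ 0.    -0.279  0.96  -0.18 ]
 [ 0.     0.     0.     1.   ]] 326.92446803587353
```

View pics/crop1.png

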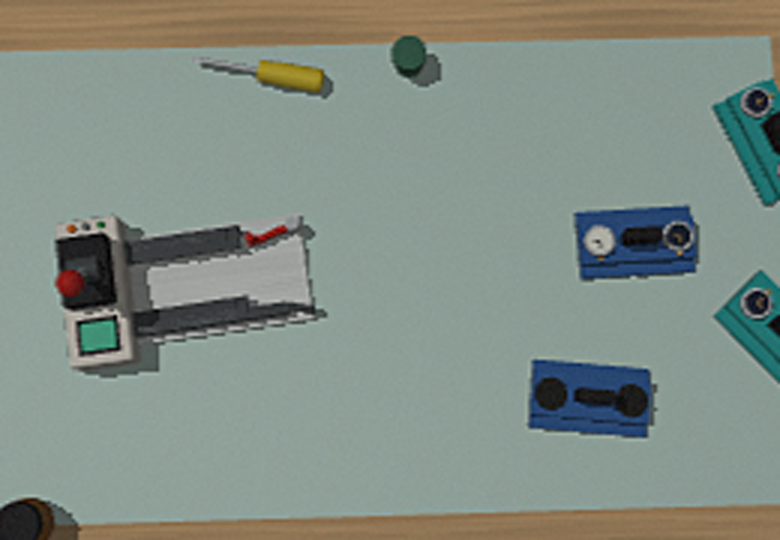

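The loaded carrier is the far blue one, at about (0.595,-0.313) with its long axis near world y. The bay runs along about +y, with its mouth near (0.565,0.02). I'll turn the tool, then go above the bay for a close look on the way.

```bash
python3 -m jog '[{"twist":10.7},{"twist":10.7},{"twist":10.7},{"twist":10.7},{"twist":10.7},{"twist":10.7},{"dx":-5.3,"dy":2.8},{"dx":-5.3,"dy":2.8},{"dx":-5.3,"dy":2.8},{"dx":-5.3,"dy":2.8}]' && python3 -m jog '[{"dx":-5.3,"dy":2.8},{"dx":-5.3,"dy":2.8},{"dx":-5.3,"dy":2.8},{"dx":-5.3,"dy":2.8},{"dx":-5.3,"dy":2.8},{"dx":-5.3,"dy":2.8},{},{},{},{}]'
python3 - <<'E'
from h import *
c=cam('wrist');np.savez('w1.npz',**c);save(c,'w1.png')
E
```

```text
$[0]: bad value
```

View pics/w1.png

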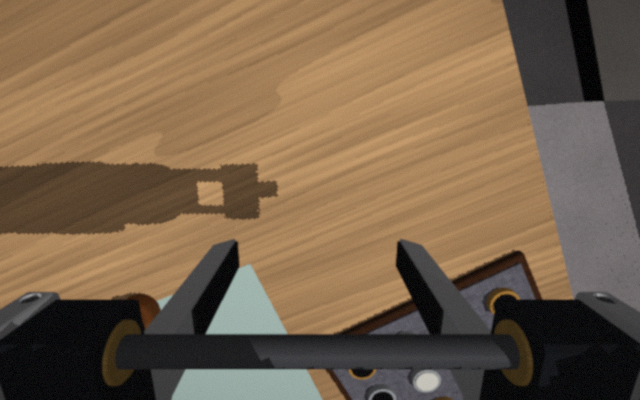

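The jog call was refused, so the arm hasn't moved. This view shows only the bench and the robot's shadow, with the fingertips at about v=245. I'll give every key in each row.

```bash
python3 -m jog '[{"grip":9.4,"dx":0,"dy":0,"dz":0,"twist":10.7},{"grip":9.4,"dx":0,"dy":0,"dz":0,"twist":10.7},{"grip":9.4,"dx":0,"dy":0,"dz":0,"twist":10.7},{"grip":9.4,"dx":0,"dy":0,"dz":0,"twist":10.7},{"grip":9.4,"dx":0,"dy":0,"dz":0,"twist":10.7},{"grip":9.4,"dx":0,"dy":0,"dz":0,"twist":10.7},{"grip":9.4,"dx":-5.3,"dy":2.8,"dz":0,"twist":0},{"grip":9.4,"dx":-5.3,"dy":2.8,"dz":0,"twist":0},{"grip":9.4,"dx":-5.3,"dy":2.8,"dz":0,"twist":0},{"grip":9.4,"dx":-5.3,"dy":2.8,"dz":0,"twist":0}]' && python3 -m jog '[{"grip":9.4,"dx":-5.3,"dy":2.8,"dz":0,"twist":0},{"grip":9.4,"dx":-5.3,"dy":2.8,"dz":0,"twist":0},{"grip":9.4,"dx":-5.3,"dy":2.8,"dz":0,"twist":0},{"grip":9.4,"dx":-5.3,"dy":2.8,"dz":0,"twist":0},{"grip":9.4,"dx":-5.3,"dy":2.8,"dz":0,"twist":0},{"grip":9.4,"dx":-5.3,"dy":2.8,"dz":0,"twist":0},{"grip":9.4,"dx":-5,"dy":0,"dz":0,"twist":0},{"grip":9.4,"dx":0,"dy":0,"dz":0,"twist":0},{"grip":9.4,"dx":0,"dy":0,"dz":0,"twist":0},{"grip":9.4,"dx":0,"dy":0,"dz":0,"twist":0}]'
python3 - <<'E'
from h import *
c=cam('wrist');np.savez('w1.npz',**c);save(c,'w2.png')
E
```

```text
time: 1.55
ee_pos: [0.3783, 0.3892, 0.2056]
eef_rot: [[-0.046, 0.999, 0.0], [0.999, 0.046, 0.0], [0.0, 0.0, -1.0]]
wrist_force: [0.6, 0.5, -0.4]
grip_width: 1.001
grip_force: 0.0
time: 2.8
ee_pos: [0.5619, 0.0329, 0.2054]
eef_rot: [[-0.048, 0.999, -0.0], [0.999, 0.048, 0.001], [0.001, -0.0, -1.0]]
wrist_force: [-0.5, 0.4, -0.6]
grip_width: 0.999
grip_force: 0.0
```

View pics/w2.png

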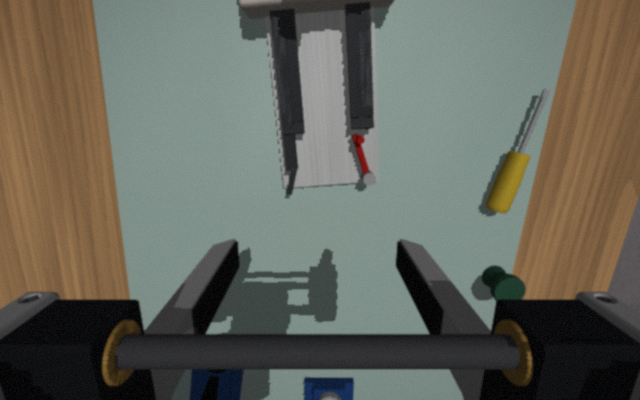

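The wrist view shows the bay: rail lips with inner edges at about u≈300 and u≈348 over rows 10–130, the floor's mouth edge at v≈187, the catch pin at (369,178) and the housing front at v≈5. Next I'll fit lines to the lip edges.

```bash
python3 - <<'E'
from h import *
c={k:v for k,v in np.load('w1.npz').items()}
g=cv2.cvtColor(c['img'],cv2.COLOR_RGB2GRAY).astype(int)
for v in (30,60,90,110,140,150,160,175): print(v,g[v,264:384:3].tolist())
L=[];R=[]
for v in range(25,118,3):
    row=cv2.GaussianBlur(c['img'],(3,3),0)[v].astype(int).sum(1)/3
    # from middle outwards, first drop below 110
    l=next(u for u in range(325,265,-1) if row[u]<110); r=next(u for u in range(325,390) if row[u]<110)
    L.append(ray(c,l+.5,v,.027));R.append(ray(c,r-.5,v,.027))
L=np.array(L);R=np.array(R)
for n,P in(('L',L),('R',R)):
    vx=cv2.fitLine(P[:,:2].astype(np.float32),cv2.DIST_HUBER,0,.001,.001).ravel();print(n,vx, 'yaw',np.degrees(np.arctan2(vx[1],vx[0])),'res',P[:3,:2].round(4).tolist())
print('gap',np.linalg.norm((L-R)[:,:2],axis=1).round(4)[::5])
for n,(u,v),z in[('lipLend',(297,134),.03),('lipRend',(362,129),.03),('pin',(369,178),.025),('mouthL',(290,188),.008),('mouthR',(366,184),.008),('tip',(357,139),.025)]: print(n,ray(c,u,v,z).round(4))
E
```

```text
30 [68, 76, 74, 45, 49, 28, 23, 24, 19, 23, 21, 76, 75, 75, 78, 82, 94, 93, 95, 90, 122, 150, 144, 128, 125, 107, 81, 68, 42, 43, 44, 39, 45, 41, 43, 59, 152, 150, 144, 146]
60 [147, 146, 141, 110, 58, 55, 38, 44, 43, 39, 42, 58, 158, 159, 150, 159, 153, 158, 158, 159, 158, 154, 157, 159, 156, 158, 130, 80, 46, 43, 45, 43, 49, 54, 47, 58, 129, 152, 146, 145]
90 [148, 147, 145, 134, 124, 55, 45, 43, 43, 40, 41, 41, 68, 158, 157, 155, 158, 159, 161, 161, 155, 160, 157, 154, 157, 155, 156, 89, 61, 43, 41, 42, 38, 47, 47, 50, 91, 153, 143, 147]
110 [147, 148, 148, 142, 145, 84, 48, 48, 45, 41, 39, 39, 40, 122, 156, 158, 154, 158, 158, 157, 159, 158, 156, 154, 157, 155, 153, 98, 75, 40, 44, 40, 39, 41, 39, 39, 59, 150, 144, 146]
140 [147, 145, 147, 148, 143, 138, 82, 41, 38, 43, 43, 130, 129, 148, 160, 153, 156, 152, 154, 157, 152, 151, 153, 154, 149, 149, 151, 156, 109, 75, 43, 39, 55, 67, 149, 151, 151, 146, 144, 145]
150 [146, 144, 143, 143, 147, 111, 123, 46, 39, 38, 40, 146, 158, 155, 156, 153, 156, 150, 152, 152, 155, 154, 154, 150, 152, 150, 152, 153, 129, 77, 75, 48, 54, 123, 152,
[... 201 characters left out ...]
, 148, 147, 146, 142]
175 [143, 141, 142, 142, 142, 142, 116, 120, 101, 39, 44, 147, 151, 154, 151, 157, 151, 152, 149, 152, 156, 150, 149, 147, 151, 153, 148, 153, 151, 149, 153, 153, 68, 61, 119, 125, 125, 142, 147, 143]
L [ 0.08956878 -0.9959806   0.5383424   0.15102994] yaw -84.8612 res [[0.562, 0.196], [0.5622, 0.1933], [0.5465, 0.1899]]
R [ 0.12818655 -0.99175006  0.58266264  0.1507049 ] yaw -82.635185 res [[0.561, 0.1959], [0.5612, 0.1933], [0.5761, 0.1913]]
gap [0.001  0.0408 0.0453 0.0438 0.0443 0.0449 0.0443]
lipLend [0.5374 0.09   0.03  ]
lipRend [0.606  0.0984 0.03  ]
pin [0.6191 0.0453 0.025 ]
mouthL [0.5297 0.0256 0.008 ]
mouthR [0.6191 0.0347 0.008 ]
tip [0.6022 0.0874 0.025 ]
```

```bash
cat > rails.py <<'E'
from h import *
def rails(c,vs,mid,th=62):
    g=cv2.GaussianBlur(cv2.cvtColor(c['img'],cv2.COLOR_RGB2GRAY),(1,3),0).astype(float)
    out=[]
    for sgn in(-1,1):
        P=[]
        for v in vs:
            u=mid
            while g[v,u+sgn]>=th+ (40 if sgn<0 else 0): u+=sgn
            P.append(ray(c,u+sgn*.5,v,.027))
        P=np.array(P);vx=cv2.fitLine(P[:,:2].astype(np.float32),cv2.DIST_HUBER,0,.001,.001).ravel()
        if vx[1]<0: vx[:2]*=-1
        out.append((P,vx))
    return out
E
python3 - <<'E'
from rails import *
c={k:v for k,v in np.load('w1.npz').items()}
o=rails(c,range(50,119,3),325)
for P,v in o: print(v.round(4),'yaw',np.degrees(np.arctan2(v[1],v[0])))
d=o[0][1][:2]+o[1][1][:2];d/=np.linalg.norm(d)
m=(o[0][1][2:]+o[1][1][2:])/2; n=np.array([-d[1],d[0]])
print('axis',d,np.degrees(np.arctan2(d[1],d[0])),'mid',m,'gap',(o[0][1][2:]-o[1][1][2:])@n)
for nm,p in [('lipL',(.5374,.09)),('lipR',(.606,.0984)),('pin',(.6191,.0453)),('mL',(.5297,.0256)),('mR',(.6191,.0347))]:
    p=np.array(p)-m;print(nm,(p@d).round(4),(p@n).round(4))
E
```

```text
[-0.1241  0.9923  0.5393  0.1369] yaw 97.12742
[-0.1223  0.9925  0.5882  0.1433] yaw 97.02501
axis [-0.1231895  0.9923832] 97.07621 mid [0.5637808  0.14008546] gap 0.049311917
lipL -0.0465 0.0323
lipR -0.0466 -0.0368
pin -0.1009 -0.0432
mL -0.1094 0.0479
mR -0.1114 -0.0419
```

The lip gap measures 49.3 mm against the stated 50, the yaw is 97.1°, and the pin sits at -43 mm lateral against 42, so the bay fit is good. Next I'll go above the loaded carrier.

```bash
python3 -m jog '[{"grip":9.4,"dx":-5.8,"dy":0.27,"dz":0,"twist":0},{"grip":9.4,"dx":-5.8,"dy":0.27,"dz":0,"twist":0},{"grip":9.4,"dx":-5.8,"dy":0.27,"dz":0,"twist":0},{"grip":9.4,"dx":-5.8,"dy":0.27,"dz":0,"twist":0},{"grip":9.4,"dx":-5.8,"dy":0.27,"dz":1,"twist":0},{"grip":9.4,"dx":-5.8,"dy":0.27,"dz":2,"twist":0},{"grip":9.4,"dx":0,"dy":0,"dz":1,"twist":0},{"grip":9.4,"dx":0,"dy":0,"dz":0,"twist":0},{"grip":9.4,"dx":0,"dy":0,"dz":0,"twist":0},{"grip":9.4,"dx":0,"dy":0,"dz":0,"twist":0}]'
python3 - <<'E'
from h import *
c=cam('wrist');np.savez('w3.npz',**c);save(c,'w3.png')
for k in blobs(c,(105,120,40),(125,255,255),500):
    r=cv2.minAreaRect(k);b=cv2.boxPoints(r)
    W=np.array([ray(c,*p,.01)[:2] for p in b]);print('blue',np.round(r[0]),np.round(W.mean(0),4),np.round(W,4).tolist(),[np.degrees(np.arctan2(*(W[(i+1)%4]-W[i])[::-1])).round(2) for i in range(4)],[np.linalg.norm(W[(i+1)%4]-W[i]).round(4) for i in range(4)])
E
```

```text
time: 4.1
ee_pos: [0.5951, -0.3144, 0.1663]
eef_rot: [[-0.048, 0.999, 0.001], [0.999, 0.048, 0.0], [0.0, 0.001, -1.0]]
wrist_force: [-0.2, 0.4, -0.1]
grip_width: 1.002
grip_force: 0.0
blue [317. 190.] [ 0.5949 -0.3157] [[0.5579, -0.2549], [0.6261, -0.2517], [0.6356, -0.3763], [0.5601, -0.3798]] [np.float64(2.7), np.float64(-85.64), np.float64(-177.31), np.float64(91.03)] [np.float64(0.0683), np.float64(0.125), np.float64(0.0756), np.float64(0.125)]
blue [160. 124.] [ 0.4343 -0.2564] [[0.3892, -0.3227], [0.4045, -0.1936], [0.4754, -0.1903], [0.4683, -0.319]] [np.float64(83.23), np.float64(2.7), np.float64(-93.16), np.float64(-177.3)] [np.float64(0.13), np.float64(0.0709), np.float64(0.1289), np.float64(0.0792)]
```

View pics/w3.png

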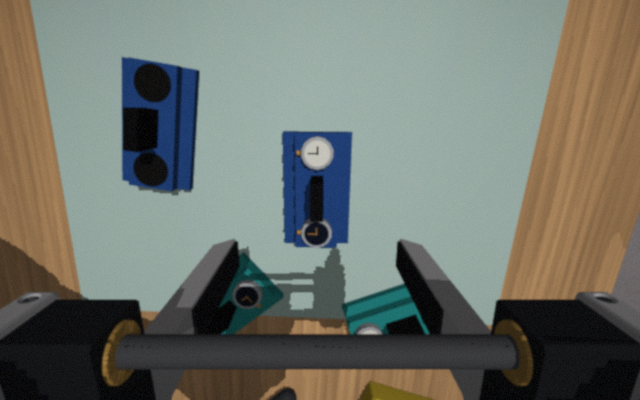

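The loaded carrier is centred under the tool: white-dial watch at (317,152), dark-dial watch at (316,233), rib between them at u≈316. I'll take its axis from the watch centres.

```bash
python3 - <<'E'
from h import *
c={k:v for k,v in np.load('w3.npz').items()}
k=[k for k in blobs(c,(105,120,40),(125,255,255),500) if cv2.minAreaRect(k)[0][0]>250][0]
hsv=cv2.cvtColor(c['img'],cv2.COLOR_RGB2HSV);m=np.zeros(hsv.shape[:2],np.uint8);cv2.drawContours(m,[cv2.convexHull(k)],-1,255,-1)
nb=cv2.bitwise_and(m,255-cv2.inRange(hsv,np.array((100,90,30)),np.array((130,255,255))))
g=cv2.bitwise_and(cv2.cvtColor(c['img'],cv2.COLOR_RGB2GRAY),m)
cs=cv2.HoughCircles(cv2.GaussianBlur(cv2.cvtColor(c['img'],cv2.COLOR_RGB2GRAY),(3,3),0)[110:260,270:370],cv2.HOUGH_GRADIENT,1,40,param1=100,param2=12,minRadius=12,maxRadius=20)
print(cs)
for q in cs[0]: print(ray(c,q[0]+270,q[1]+110,.031).round(4))
# flange long edges: blue extents per row
for v in range(140,245,15):
    us=np.where(cv2.inRange(hsv[v:v+1],np.array((105,120,40)),np.array((125,255,255)))[0][260:380])[0]+260
    print(v,us.min(),us.max(),ray(c,us.max()+.5,v,.01)[:2].round(4),ray(c,us.min()-.5,v,.01)[:2].round(4))
    d=np.where(c['img'][v,270:370].sum(1)<60)[0]+270; print('   dark',d.min() if len(d) else 0,d.max() if len(d) else 0)
E
```

```text
[[[ 46.5  42.5  16.7]
  [ 46.5 122.5  14.9]]]
[ 0.5924 -0.2712  0.031 ]
[ 0.5962 -0.3529  0.031 ]
140 283 350 [ 0.6262 -0.2596] [ 0.5575 -0.2628]
   dark 0 0
155 283 350 [ 0.6274 -0.2746] [ 0.5578 -0.2779]
   dark 0 0
170 284 349 [ 0.6275 -0.2902] [ 0.5591 -0.2934]
   dark 0 0
185 284 349 [ 0.6287 -0.306 ] [ 0.5594 -0.3093]
   dark 311 321
200 284 348 [ 0.6289 -0.3224] [ 0.5597 -0.3257]
   dark 310 321
215 285 347 [ 0.629  -0.3392] [ 0.5611 -0.3424]
   dark 311 321
230 285 347 [ 0.6303 -0.3564] [ 0.5614 -0.3596]
   dark 308 322
```

The watches are 81.8 mm apart (expected 82), the carrier centre is (0.5943,-0.3120) and the yaw is 92.7°, already aligned with the tool. Descend and grip.

```bash
python3 -m jog '[{"grip":9.4,"dx":0.24,"dy":-0.08,"dz":4,"twist":0},{"grip":9.4,"dx":0,"dy":0,"dz":4,"twist":0},{"grip":6,"dx":0,"dy":0,"dz":3,"twist":0},{"grip":6,"dx":0,"dy":0,"dz":2,"twist":0},{"grip":5,"dx":0,"dy":0,"dz":0.9,"twist":0},{"grip":3,"dx":0,"dy":0,"dz":0,"twist":0},{"grip":0.5,"dx":0,"dy":0,"dz":0,"twist":0},{"grip":0.5,"dx":0,"dy":0,"dz":0,"twist":0},{"grip":0.5,"dx":0,"dy":0,"dz":0,"twist":0},{"grip":0.5,"dx":0,"dy":0,"dz":0,"twist":0}]' 40
```

```text
time: 5.4
ee_pos: [0.5932, -0.3138, 0.0267]
eef_rot: [[-0.045, 0.999, 0.0], [0.999, 0.045, -0.0], [-0.0, 0.0, -1.0]]
wrist_force: [-1.2, 0.1, 0.4]
grip_width: 0.188
grip_force: 0.0
```

```bash
python3 -m jog '[{"grip":0.5,"dx":0,"dy":0,"dz":0,"twist":0},{"grip":0.5,"dx":0,"dy":0,"dz":0,"twist":0},{"grip":0.5,"dx":0,"dy":0,"dz":0,"twist":0},{"grip":0.5,"dx":0,"dy":0,"dz":-1.5,"twist":0},{"grip":0.5,"dx":0,"dy":0,"dz":-1.5,"twist":0},{"grip":0.5,"dx":3,"dy":0.1,"dz":0,"twist":0},{"grip":0.5,"dx":4.5,"dy":0.1,"dz":0,"twist":0},{"grip":0.5,"dx":4.5,"dy":0.1,"dz":0,"twist":0},{"grip":0.5,"dx":4.5,"dy":0.1,"dz":0,"twist":0},{"grip":0.5,"dx":4.5,"dy":0.1,"dz":0,"twist":0}]' 40 && python3 -m jog '[{"grip":0.5,"dx":3,"dy":0.1,"dz":0,"twist":0},{"grip":0.5,"dx":2.6,"dy":0,"dz":0,"twist":-2},{"grip":0.5,"dx":0,"dy":0,"dz":0,"twist":-2.5},{"grip":0.5,"dx":0,"dy":0,"dz":0,"twist":0},{"grip":0.5,"dx":0,"dy":0,"dz":0,"twist":0},{"grip":0.5,"dx":0,"dy":0,"dz":0,"twist":0},{"grip":0.5,"dx":0,"dy":0,"dz":0,"twist":0},{"grip":0.5,"dx":0,"dy":0,"dz":0,"twist":0},{"grip":0.5,"dx":0,"dy":0,"dz":0,"twist":0},{"grip":0.5,"dx":0,"dy":0,"dz":0,"twist":0}]'
python3 - <<'E'
from h import *
c=cam('wrist');np.savez('w4.npz',**c);save(c,'w4.png')
E
```

```text
time: 6.65
ee_pos: [0.5888, -0.1024, 0.0575]
eef_rot: [[-0.045, 0.999, 0.001], [0.999, 0.045, 0.0], [-0.0, 0.001, -1.0]]
wrist_force: [0.5, -0.0, -2.9]
grip_width: 0.125
grip_force: 40.0
time: 7.9
ee_pos: [0.587, -0.0476, 0.0564]
eef_rot: [[-0.124, 0.992, -0.0], [0.992, 0.124, 0.0], [0.0, -0.0, -1.0]]
wrist_force: [-0.2, 0.7, -3.0]
grip_width: 0.125
grip_force: 40.0
```

View pics/w4.png

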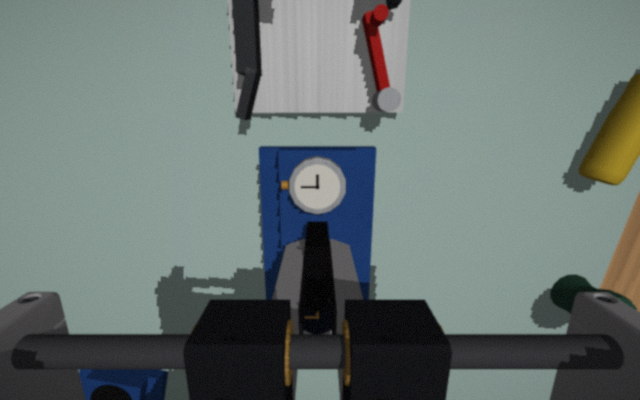

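The carrier is held straight, with front corners at (260,147) and (376,147). Ahead of it are the mouth edge at v≈113, the left wall's inner edge at u≈260 and the catch pin at (388,99). I'll check lateral offsets in the tool frame.

```bash
python3 - <<'E'
from h import *
c={k:v for k,v in np.load('w4.npz').items()}
R=np.array([[-.124,.992],[.992,.124]]).T; t=np.array([.587,-.0476])
f=lambda u,v,z:(R@(ray(c,u,v,z)[:2]-t)*1000).round(1)
print('corners',f(260,147,.0397),f(376.5,147,.0397),'watch',f(317.5,185,.0607))
g=cv2.cvtColor(c['img'],cv2.COLOR_RGB2GRAY)
for v in(5,20,40,60): 
    u=320
    while g[v,u]>100:u-=1
    print('wall',v,u,f(u+.5,v,.027))
hs=cv2.HoughCircles(g[80:120,370:410],cv2.HOUGH_GRADIENT,1,40,param1=100,param2=8,minRadius=8,maxRadius=16);print(hs)
print('pin',f(388,99,.025),'mouth',f(320,113,.008),'tip',f(375,15,.025), f(366,20,.025))
for n in[('homeproj')]:
    d=np.array([-.1232,.9924]);m=np.array([.5638,.1401]);print('mid offsets',[ (R@(m+d*s-t)*1000).round(1) for s in(-.15,-.05,.01)])
E
```

```text
corners [ 61. -34.] [61.  35.3] watch [42.6  0.1]
wall 5 270 [139.2 -26.3]
wall 20 271 [131.6 -26.1]
wall 40 259 [121.2 -33.5]
wall 60 260 [110.5 -33.4]
[[[18.5 18.5 11.8]]]
pin [88.6 43.5] mouth [80.3  1.9] tip [134.5  33.3] [132.   28.2]
mid offsets [array([39.1,  0.1]), array([139.1,   0.2]), array([199.1,   0.3])]
```

Flange centre, bay midline and tool axis agree to within about 1 mm, and the mouth is 80 mm ahead, consistent with home at 200 mm. Lower to floor height and slide in.

```bash
python3 -m jog '[{"grip":0.5,"dx":0,"dy":0,"dz":1.0,"twist":0},{"grip":0.5,"dx":0,"dy":0,"dz":1.0,"twist":0},{"grip":0.5,"dx":1,"dy":0,"dz":0,"twist":0},{"grip":0.5,"dx":1,"dy":0,"dz":0,"twist":0},{"grip":0.5,"dx":1,"dy":0,"dz":0,"twist":0},{"grip":0.5,"dx":1,"dy":0,"dz":0,"twist":0},{"grip":0.5,"dx":1,"dy":0,"dz":0,"twist":0},{"grip":0.5,"dx":1,"dy":0,"dz":0,"twist":0},{"grip":0.5,"dx":1,"dy":0,"dz":0,"twist":0},{"grip":0.5,"dx":0,"dy":0,"dz":0,"twist":0}]'
python3 -m jog '[{"grip":0.5,"dx":0.5,"dy":0,"dz":0,"twist":0},{"grip":0.5,"dx":0.5,"dy":0,"dz":0,"twist":0},{"grip":0.5,"dx":0.5,"dy":0,"dz":0,"twist":0},{"grip":0.5,"dx":0.5,"dy":0,"dz":0,"twist":0},{"grip":0.5,"dx":0.5,"dy":0,"dz":0,"twist":0},{"grip":0.5,"dx":0.5,"dy":0,"dz":0,"twist":0},{"grip":0.5,"dx":0.5,"dy":0,"dz":0,"twist":0},{"grip":0.5,"dx":0,"dy":0,"dz":0,"twist":0},{"grip":0.5,"dx":0,"dy":0,"dz":0,"twist":0},{"grip":0.5,"dx":0,"dy":0,"dz":0,"twist":0}]'
python3 - <<'E'
from h import *
c=cam('wrist');np.savez('w5.npz',**c);save(c,'w5.png')
E
```

```text
time: 9.2
ee_pos: [0.5775, 0.0214, 0.0363]
eef_rot: [[-0.124, 0.992, -0.001], [0.992, 0.124, -0.001], [-0.001, -0.001, -1.0]]
wrist_force: [-0.8, -2.7, -3.5]
grip_width: 0.123
grip_force: 40.0
time: 10.45
ee_pos: [0.5732, 0.0577, 0.0363]
eef_rot: [[-0.125, 0.992, -0.002], [0.992, 0.125, 0.001], [0.002, -0.002, -1.0]]
wrist_force: [-4.5, 0.9, -2.9]
grip_width: 0.119
grip_force: 40.0
```

View pics/w5.png

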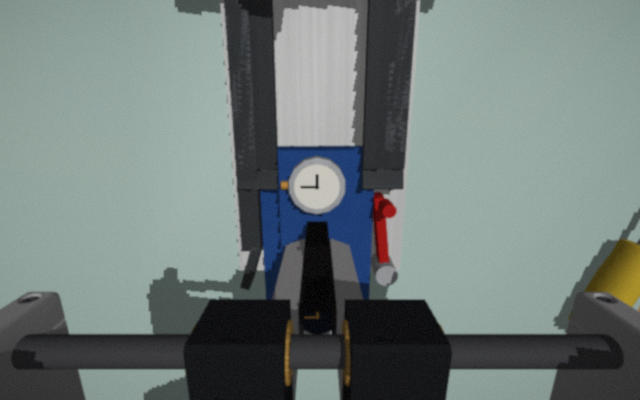

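The carrier's nose is under both lips, and the catch at (385,225) is being held aside by its flank. Continue for the remaining ~93 mm, slowly at the end.

```bash
python3 -m jog '[{"grip":0.5,"dx":0.8,"dy":0,"dz":0,"twist":0},{"grip":0.5,"dx":0.8,"dy":0,"dz":0,"twist":0},{"grip":0.5,"dx":0.8,"dy":0,"dz":0,"twist":0},{"grip":0.5,"dx":0.8,"dy":0,"dz":0,"twist":0},{"grip":0.5,"dx":0.8,"dy":0,"dz":0,"twist":0},{"grip":0.5,"dx":0.8,"dy":0,"dz":0,"twist":0},{"grip":0.5,"dx":0.8,"dy":0,"dz":0,"twist":0},{"grip":0.5,"dx":0.8,"dy":0,"dz":0,"twist":0},{"grip":0.5,"dx":0.8,"dy":0,"dz":0,"twist":0},{"grip":0.5,"dx":0.8,"dy":0,"dz":0,"twist":0}]'
python3 -m jog '[{"grip":0.5,"dx":0.3,"dy":0,"dz":0,"twist":0},{"grip":0.5,"dx":0.3,"dy":0,"dz":0,"twist":0},{"grip":0.5,"dx":0.2,"dy":0,"dz":0,"twist":0},{"grip":0.5,"dx":0.2,"dy":0,"dz":0,"twist":0},{"grip":0.5,"dx":0.2,"dy":0,"dz":0,"twist":0},{"grip":0.5,"dx":0.1,"dy":0,"dz":0,"twist":0},{"grip":0.5,"dx":0.1,"dy":0,"dz":0,"twist":0},{"grip":0.5,"dx":0,"dy":0,"dz":0,"twist":0},{"grip":0.5,"dx":0,"dy":0,"dz":0,"twist":0},{"grip":0.5,"dx":0,"dy":0,"dz":0,"twist":0}]'
```

```text
time: 11.75
ee_pos: [0.5642, 0.1358, 0.0365]
eef_rot: [[-0.122, 0.992, 0.0], [0.992, 0.122, -0.0], [-0.0, -0.0, -1.0]]
wrist_force: [-4.1, -2.5, -3.2]
grip_width: 0.126
grip_force: 40.0
time: 13.0
ee_pos: [0.5626, 0.1498, 0.0365]
eef_rot: [[-0.124, 0.992, 0.0], [0.992, 0.124, 0.0], [0.0, 0.0, -1.0]]
wrist_force: [-0.2, 0.1, -3.5]
grip_width: 0.127
grip_force: 40.0
```

The side force from the catch has dropped to zero, so it seems to have sprung back. I'll push on gently to feel the end stop.

```bash
python3 -m jog '[{"grip":0.5,"dx":0.1,"dy":0,"dz":0,"twist":0},{"grip":0.5,"dx":0.1,"dy":0,"dz":0,"twist":0},{"grip":0.5,"dx":0.1,"dy":0,"dz":0,"twist":0},{"grip":0.5,"dx":0.05,"dy":0,"dz":0,"twist":0},{"grip":0.5,"dx":0,"dy":0,"dz":0,"twist":0},{"grip":0.5,"dx":0,"dy":0,"dz":0,"twist":0},{"grip":0.5,"dx":0,"dy":0,"dz":0,"twist":0},{"grip":0.5,"dx":0,"dy":0,"dz":0,"twist":0},{"grip":0.5,"dx":0,"dy":0,"dz":0,"twist":0},{"grip":0.5,"dx":0,"dy":0,"dz":0,"twist":0}]'
python3 - <<'E'
from h import *
c=cam('scene');save(c,'s1.png',(300,220,460,340),5);c=cam('wrist');np.savez('w6.npz',**c);save(c,'w6.png')
E
```

```text
time: 14.25
ee_pos: [0.5623, 0.1518, 0.0366]
eef_rot: [[-0.123, 0.992, 0.0], [0.992, 0.123, -0.001], [-0.001, 0.0, -1.0]]
wrist_force: [1.3, -5.4, -1.1]
grip_width: 0.125
grip_force: 40.0
```

View pics/s1.png

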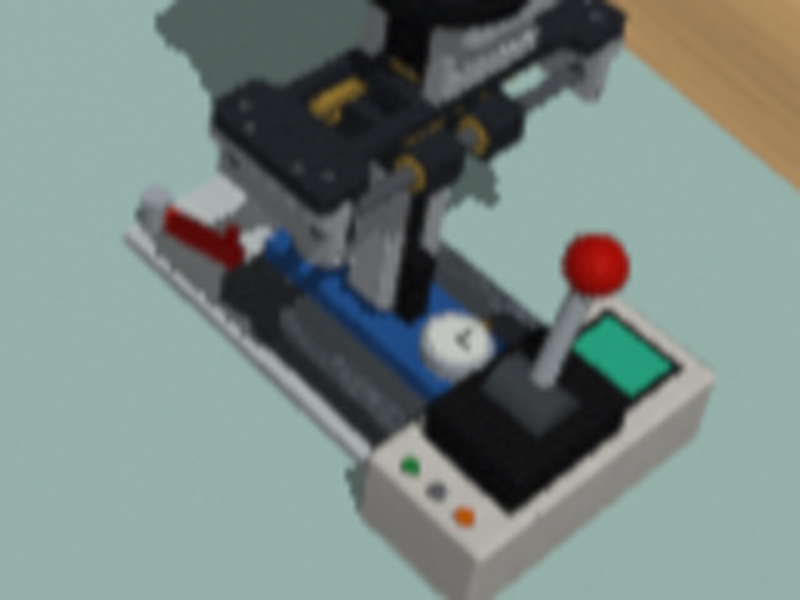

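The end stop is felt at 5.4 N, and the red catch lies inward behind the carrier's tail at about (205,235). Release, lift, and look from above.

```bash
python3 -m jog '[{"grip":4,"dx":0,"dy":0,"dz":0,"twist":0},{"grip":4,"dx":0,"dy":0,"dz":0,"twist":0},{"grip":4,"dx":0,"dy":0,"dz":0,"twist":0},{"grip":4,"dx":0,"dy":0,"dz":0,"twist":0},{"grip":4,"dx":0,"dy":0,"dz":-1,"twist":0},{"grip":4,"dx":0,"dy":0,"dz":-2,"twist":0},{"grip":4,"dx":0,"dy":0,"dz":-3,"twist":0},{"grip":4,"dx":0,"dy":0,"dz":-4,"twist":0},{"grip":4,"dx":0,"dy":0,"dz":-4,"twist":0},{"grip":4,"dx":0,"dy":0,"dz":0,"twist":0}]'
python3 -m jog '[{"grip":0,"dx":-3,"dy":-2,"dz":0,"twist":0},{"grip":0,"dx":-3,"dy":-2,"dz":0,"twist":0},{"grip":0,"dx":-3,"dy":-2,"dz":0,"twist":0},{"grip":0,"dx":-3,"dy":0,"dz":0,"twist":0},{"grip":0,"dx":-3,"dy":0,"dz":0,"twist":0},{"grip":0,"dx":0,"dy":0,"dz":0,"twist":0},{"grip":0,"dx":0,"dy":0,"dz":0,"twist":0},{"grip":0,"dx":0,"dy":0,"dz":0,"twist":0},{"grip":0,"dx":0,"dy":0,"dz":0,"twist":0},{"grip":0,"dx":0,"dy":0,"dz":0,"twist":0}]'
python3 - <<'E'
from h import *
c=cam('wrist');np.savez('w7.npz',**c);save(c,'w7.png')
for lo,hi in(((0,150,70),(8,255,255)),((172,150,70),(180,255,255))):
  for k in blobs(c,lo,hi,40):
    (u,v),r=cv2.minEnclosingCircle(k);print('red',u,v,r,ray(c,u,v,.13).round(4))
E
```

```text
time: 15.6
ee_pos: [0.5644, 0.1536, 0.1803]
eef_rot: [[-0.124, 0.992, 0.007], [0.992, 0.124, 0.002], [0.001, 0.007, -1.0]]
wrist_force: [0.4, -0.2, -0.6]
grip_width: 0.427
grip_force: 0.0
time: 16.85
ee_pos: [0.521, -0.0024, 0.1764]
eef_rot: [[-0.125, 0.992, -0.0], [0.992, 0.125, 0.0], [0.0, -0.0, -1.0]]
wrist_force: [0.9, 0.8, 0.2]
grip_width: 0.001
grip_force: 0.0
red 415.0 135.5 16.53037452697754 [0.5785 0.0709 0.13  ]
red 414.0 111.5 7.159010887145996 [0.5746 0.0862 0.13  ]
```

View pics/w7.png

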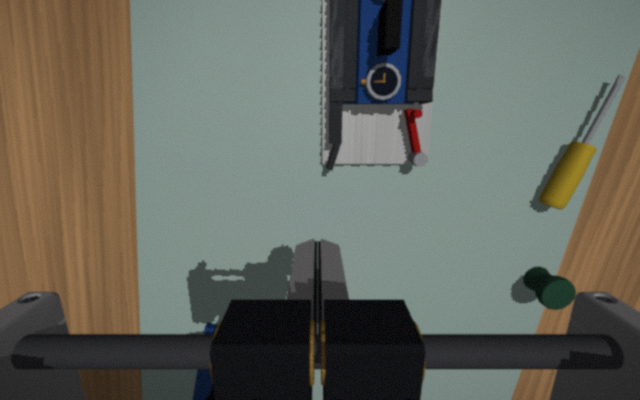

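The carrier is home and its tail is at v≈104. The catch tip at (412,112) appears to be behind the tail, so I'll check its angle numerically and compute the lever approach.

```bash
python3 - <<'E'
from h import *
R=np.array([[-.1235,.9923],[.9923,.1235]]);home=np.array([.5623,.1518])
def red(f,box):
    c={k:v for k,v in np.load(f).items()};h=cv2.cvtColor(c['img'],cv2.COLOR_RGB2HSV)
    m=cv2.inRange(h,np.array((0,130,50)),np.array((10,255,255)))|cv2.inRange(h,np.array((170,130,50)),np.array((180,255,255)))
    v,u=np.nonzero(m);k=(u>box[0])&(u<box[2])&(v>box[1])&(v<box[3]);u,v=u[k],v[k]
    P=np.array([R@(ray(c,a,b,.025)[:2]-home) for a,b in zip(u,v)])*1000
    top=P[P[:,0]>P[:,0].max()-6]
    l=cv2.fitLine(P.astype(np.float32),cv2.DIST_HUBER,0,.01,.01).ravel()
    print(f,'tip x',P[:,0].max().round(1),'inner y',P[:,1].min().round(1),'slope',np.degrees(np.arctan(l[1]/l[0])).round(1))
red('w1.npz',(340,120,385,190));red('w5.npz',(360,180,410,280));red('w7.npz',(390,90,440,170))
s=cam('scene');
k=max(blobs(s,(0,150,70),(8,255,255),40),key=cv2.contourArea);(u,v),r=cv2.minEnclosingCircle(k);print(u,v,r)
for z in(.128,.134,.137): print(z,R@(ray(s,u,v,z)[:2]-home)*1000)
print('now',R@(bot.state()['ee_pos'][:2]-home)*1000,bot.state()['ee_pos'][2])
E
```

```text
w1.npz tip x -63.3 inner y 26.4 slope -12.6
w5.npz tip x -60.5 inner y 33.1 slope -4.7
w7.npz tip x -64.5 inner y 25.0 slope -11.4
418.870361328125 272.6851806640625 6.107572555541992
0.128 [93.08353914 -9.52828068]
0.134 [95.99127956 -4.51653776]
0.137 [97.44514977 -2.0106663 ]
now [-148.2696733   -60.06535317] 0.176463671279463
```

The catch is back at its rest angle (-11.4°, against -12.6° at first and -4.7° when held aside). The ball is at bay (95, -6) mm in tool-axis terms, as the geometry predicts. Next, go beside it, lower and push across.

```bash
python3 -m jog '[{"grip":0,"dx":4.9,"dy":0,"dz":0,"twist":0},{"grip":0,"dx":4.9,"dy":0,"dz":0,"twist":0},{"grip":0,"dx":4.9,"dy":0,"dz":0,"twist":0},{"grip":0,"dx":4.9,"dy":0,"dz":0,"twist":0},{"grip":0,"dx":4.7,"dy":0,"dz":0,"twist":0},{"grip":0,"dx":0,"dy":0,"dz":3.2,"twist":0},{"grip":0,"dx":0,"dy":0,"dz":3.2,"twist":0},{"grip":0,"dx":0,"dy":0,"dz":0,"twist":0},{"grip":0,"dx":0,"dy":0,"dz":0,"twist":0},{"grip":0,"dx":0,"dy":0,"dz":0,"twist":0}]'
python3 -m jog '[{"grip":0,"dx":0,"dy":1,"dz":0,"twist":0},{"grip":0,"dx":0,"dy":1,"dz":0,"twist":0},{"grip":0,"dx":0,"dy":1,"dz":0,"twist":0},{"grip":0,"dx":0,"dy":0.8,"dz":0,"twist":0},{"grip":0,"dx":0,"dy":0.8,"dz":0,"twist":0},{"grip":0,"dx":0,"dy":0.8,"dz":0,"twist":0},{"grip":0,"dx":0,"dy":0.8,"dz":0,"twist":0},{"grip":0,"dx":0,"dy":0.8,"dz":0,"twist":0},{"grip":0,"dx":0,"dy":0,"dz":0,"twist":0},{"grip":0,"dx":0,"dy":0,"dz":0,"twist":0}]'
python3 -m jog '[{"grip":0,"dx":0,"dy":0.3,"dz":0,"twist":0},{"grip":0,"dx":0,"dy":0.3,"dz":0,"twist":0},{"grip":0,"dx":0,"dy":0.3,"dz":0,"twist":0},{"grip":0,"dx":0,"dy":0.3,"dz":0,"twist":0},{"grip":0,"dx":0,"dy":0.2,"dz":0,"twist":0},{"grip":0,"dx":0,"dy":0.1,"dz":0,"twist":0},{"grip":0,"dx":0,"dy":0,"dz":0,"twist":0},{"grip":0,"dx":0,"dy":0,"dz":0,"twist":0},{"grip":0,"dx":0,"dy":0,"dz":0,"twist":0},{"grip":0,"dx":0,"dy":0,"dz":0,"twist":0}]'
python3 - <<'E'
from h import *
R=np.array([[-.1235,.9923],[.9923,.1235]]);home=np.array([.5623,.1518])
print('now',R@(bot.state()['ee_pos'][:2]-home)*1000)
s=cam('scene');k=max(blobs(s,(0,150,70),(8,255,255),20),key=cv2.contourArea);(u,v),r=cv2.minEnclosingCircle(k);print(u,v,r,R@(ray(s,u,v,.128)[:2]-home)*1000)
E
```

```text
time: 18.2
ee_pos: [0.492, 0.2383, 0.1138]
eef_rot: [[-0.123, 0.992, 0.002], [0.992, 0.123, 0.001], [0.001, 0.002, -1.0]]
wrist_force: [1.2, 0.0, 0.9]
grip_width: 0.006
grip_force: 0.0
time: 19.45
ee_pos: [0.5605, 0.2467, 0.1124]
eef_rot: [[-0.124, 0.992, 0.0], [0.992, 0.124, -0.0], [-0.0, 0.0, -1.0]]
wrist_force: [1.3, 0.1, -0.3]
grip_width: 0.005
grip_force: 0.0
time: 20.7
ee_pos: [0.5754, 0.2486, 0.1125]
eef_rot: [[-0.124, 0.992, 0.0], [0.992, 0.124, 0.0], [0.0, 0.0, -1.0]]
wrist_force: [0.5, -0.6, 0.2]
grip_width: 0.004
grip_force: 0.3
now [94.42684371 24.95752886]
399.1666564941406 287.6666564941406 6.718648433685303 [95.20448662 49.47567664]
```

The ball is at 49.5 mm and full travel is 51.6 mm, with no stop force yet. I'll push on a little.

```bash
python3 -m jog '[{"grip":0,"dx":0,"dy":0.1,"dz":0,"twist":0},{"grip":0,"dx":0,"dy":0.1,"dz":0,"twist":0},{"grip":0,"dx":0,"dy":0.1,"dz":0,"twist":0},{"grip":0,"dx":0,"dy":0.1,"dz":0,"twist":0},{"grip":0,"dx":0,"dy":0,"dz":0,"twist":0},{"grip":0,"dx":0,"dy":0,"dz":0,"twist":0},{"grip":0,"dx":0,"dy":0,"dz":0,"twist":0},{"grip":0,"dx":0,"dy":0,"dz":0,"twist":0},{"grip":0,"dx":0,"dy":0,"dz":0,"twist":0},{"grip":0,"dx":0,"dy":0,"dz":0,"twist":0}]'
```

```text
time: 22.0
ee_pos: [0.5773, 0.2489, 0.1122]
eef_rot: [[-0.124, 0.992, -0.004], [0.992, 0.124, -0.001], [-0.0, -0.004, -1.0]]
wrist_force: [-5.6, 0.4, 2.3]
grip_width: 0.004
grip_force: 2.8
```

The stop is felt at 5.6 N, with the tool advancing only 2 mm of the 4 commanded. Now back away, rise and verify.

```bash
python3 -m jog '[{"grip":0,"dx":0,"dy":-0.5,"dz":0,"twist":0},{"grip":0,"dx":0,"dy":-1.5,"dz":0,"twist":0},{"grip":0,"dx":0,"dy":-3,"dz":0,"twist":0},{"grip":0,"dx":0,"dy":-3,"dz":0,"twist":0},{"grip":0,"dx":0,"dy":-2,"dz":-3,"twist":0},{"grip":0,"dx":0,"dy":0,"dz":-4,"twist":0},{"grip":0,"dx":-5,"dy":0,"dz":-4,"twist":0},{"grip":0,"dx":-5,"dy":0,"dz":0,"twist":0},{"grip":0,"dx":0,"dy":0,"dz":0,"twist":0},{"grip":0,"dx":0,"dy":0,"dz":0,"twist":0}]'
python3 - <<'E'
from h import *
R=np.array([[-.1235,.9923],[.9923,.1235]]);home=np.array([.5623,.1518])
s=cam('scene');k=max(blobs(s,(0,150,70),(8,255,255),20),key=cv2.contourArea);(u,v),r=cv2.minEnclosingCircle(k);print(u,v,r,R@(ray(s,u,v,.128)[:2]-home)*1000)
a=s['img'][220:340,300:460];w=cam('wrist')['img'][:,:,::-1]
out=np.hstack([cv2.resize(a[:,:,::-1],(400,300)),cv2.resize(w,(400,300))]);cv2.imwrite('pics/fin.png',out)
E
```

```text
time: 23.25
ee_pos: [0.4928, 0.1393, 0.2217]
eef_rot: [[-0.123, 0.992, 0.001], [0.992, 0.123, 0.001], [0.001, 0.002, -1.0]]
wrist_force: [0.1, 0.2, -0.5]
grip_width: 0.007
grip_force: 0.0
398.6100769042969 288.2522888183594 6.775343418121338 [95.52874386 51.36223674]
```

View pics/fin.png

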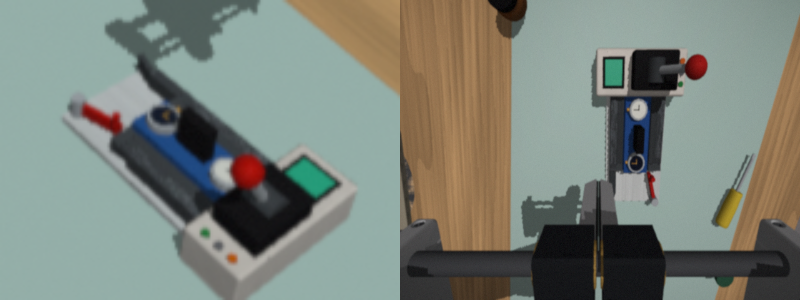

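The picture shows the carrier home, the catch in behind its tail at (652,185), and the lever fully over with its ball at 51.4 mm of 51.6. The robot is clear of everything.

```bash
python3 -c "from plant import bot;print(bot.sign_off())"
```

```text
the job is handed in; nothing more can be done
None
```

The loaded carrier is fully home with the red catch sprung back behind it, the lever is swung over to its stop, the robot touches nothing, and the job is handed in at about 23 s of the 56 s allowed (no verdict was returned).

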